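Lift the gravity latch and swing open the guard gate

TASK

Open the gate of the small bench guard: lift the free end of its gravity latch bar gently out of the hook, feeling for the light spring pad above it instead of forcing the bar up into the pad or dragging it against the hook, then draw the gate out and swing it wide open, at least 70 degrees, without flinging it. Let the bar down again and leave the gate standing open, and do not disturb the bottle inside the guard or the things beside it.

Things in the scene. Friction and masses are not known exactly. Their poses are not given: they have to be found in the camera images.
- guard: open-topped guard pen of aluminium posts and clear panels, 186 mm wide and 138 mm high, fixed to the worktop. Origin on the worktop under the middle of the shut gate; x points into the pen (away from the gate's outer face), y along the shut gate towards its hinge, z up. The gate fills the side that looks to -x
- gate_hinge (a point): point on the gate's vertical hinge axis, at the height of the latch pivot: 65 mm along +y from the guard's origin, 115 mm above the worktop; fixed
- gate (a joint): angle of the gate, rad: 0 shut, growing as its free edge (the -y edge) swings outwards, to -x of the guard; seen from above it turns clockwise. Stop at 1.75. The gate is a panel 120 mm wide, 10 mm thick, from 12 to 135 mm above the worktop, mass about 0.35 kg; light hinge friction keeps it where it is left
- latch_pivot (a point): pivot of the latch bar on the gate's outer face, moving with the gate: 35 mm from the hinge axis towards the free edge, 15 mm outwards of the gate's mid-plane, 115 mm above the worktop. The bar turns about the gate's normal here
- latch_bar (a joint): angle of the latch bar, rad: 0 level and down on its rest pin (it falls back there by its weight), growing as its free end rises; limit 0.6
- latch_grip (a point): centre of the bar's grip end, a flat steel paddle 10 mm thick (across the gate), 26 mm long (along the bar) and 20 mm high, 170 mm from the pivot along the bar and 205 mm from the gate hinge axis along the shut gate; free air all round it. The bar is steel, 8 mm thick and 12 mm high, about 0.1 kg, sticks out past the gate's free edge and passes the catch post 110 mm from its pivot
- strike_post: aluminium catch post 24 mm wide, 195 mm high, beside the gate's free edge; it carries the dark steel strike on its outer face (all parts of the strike count as the post). Origin at its foot, 80 mm along -y from the guard's origin, axes as the guard's. Post and strike bear no more than 12 N
- catch (a point): where the level bar crosses the post: on the post's outer face, 115 mm up, fixed. The strike here is a hook whose lip stands outwards of the bar (3.5 mm play) and keeps the gate shut until the bar's lower edge is above the lip. The strike's height differs from case to case and is not measured: to clear the lip the bar must rise by anything from about 6 to 31 mm at this point
- pad_line (a point): fixed point on the post's outer face, 145 mm up. Near this height a small sprung pad hangs in the strike over the bar, always 17 mm above the lip's top edge, so the bar meets it 3 to 5 mm after it clears the lip: a bar that just presses the pad is free to be drawn out. The pad gives upwards: 2 N at first, 4 N more per mm, 8 mm of travel
- bottle_inside: amber bottle with a dark cap, 58 mm diameter, 112 mm high, standing inside the guard; origin at the centre of its foot
- dropper: small white dropper bottle with a green pointed cap, 31 mm diameter, 96 mm high, standing beside the guard on its +y side; origin at the centre of its foot
- dishes: pair of clear stacked dishes, 62 mm diameter, 30 mm high, on the worktop on the guard's -y side behind the post; origin at the centre of their underside

How it is judged:
On the way, in this order (a step that is already met when the one before it is completed fails the run):
1. the latch bar is lifted while the gate is still shut (value of joint latch_bar above 0.05 rad and value of joint gate below 0.06 rad), for 0.1 s.
2. the gate is drawn out clear of the strike (value of joint gate above 0.3 rad), for 0.1 s.
At the end, for the whole second after the job is handed in: the gate stands still, open by at least 70 degrees (1.22 rad), with the latch bar down on its rest pin (below 0.06 rad) (value of joint gate above 1.22 rad and value of joint latch_bar below 0.06 rad and velocity of joint gate between -0.05 and 0.05 rad/s); the robot touches nothing.
It fails at once if the strike (hook or sprung pad) is loaded with more than 12 N (contact force between strike_post and anything else above 12 N).
It fails at once if the gate is flung faster than 2.5 rad/s (velocity of joint gate above 2.5 rad/s or velocity of joint gate below -2.5 rad/s).
It fails at once if the bottle inside is shifted by more than 20 mm or tipped (distance of bottle_inside from where it was at the start of the episode above 0.02 m or angle between bottle_inside's own z axis and vertical above 0.4 rad).
It fails at once if the dropper bottle or the dishes are shifted by more than 20 mm or tipped (distance of any of dropper, dishes from where it was at the start of the episode above 0.02 m or angle between dropper's own z axis and vertical above 0.4 rad).
It also fails if it takes over 69 s, if anything falls off the work surface, if the arm or the gripper's body presses on something with over 40 N, if the wrist force passes 120 N, or if a joint passes its speed limit or range.

ROBOT

A 6-joint arm with a two-finger parallel gripper is mounted at the origin on a cart in front of the work surface, level with it; the furniture and walls round the work are solid. World frame = base frame: x ahead of the robot, y to its left, z up, the work surface at z = 0. Lengths are in m, angles in rad, forces in N, time in s.
With the tool pointing down it reaches from about 0.3 to 0.775 m from the base axis. Payload 14.6 kg.
Tool frame: the origin (TCP) lies on the centre line of the jaws, within the pads' length; the fingertips stand r.tcp_to_tips ahead of it and the grasp point (between the pads) lies 8 mm behind it (r.tcp_to_tips is the distance from the TCP to the fingertips, in m); z points along the fingers, y is the line along which they close (so a half turn about z gives the same grasp; the last joint's range is limited). The gripper opens to 94 mm and grips with 3 to 60 N. Pads are 16 mm wide; open, the fingers measure 119 mm over their backs; the gripper's body (75 mm by 177 mm) begins 78 mm behind the grasp point.
Start: joints at [1.125, 0.3, 1.521, -0, 1.321, -0.067], TCP at [0.203, 0.511, 0.216] pointing down, gripper open.
Joint ranges: [-3.03, 3.03], [-0.79, 2.21], [0.23, 2.52], [-1.04, 4.18], [0, 3.07], [-2.55, 2.55]. Speed limits (rad/s): [2.22, 2.22, 2.57, 3.14, 3.14, 3.14].

INTERFACE

Orientations are given as a 3x3 rotation matrix whose columns are the frame's x, y, z axes.
In Python, from bench import r gives the robot as it stands. The module is installed in compiled form; this text tells all that it offers.
- The arm moves only by the tool carry_out, never from a script. Its arguments are lists of equal length, an entry for each row: "linear": the shift along the tool's x, y, z normalised to -1 to 1, where 1 is 0.2 m, a list of three; "delta_rot": the turn, a rotation vector about the tool's x, y, z normalised to -1 to 1, where 1 is 90 degrees, a list of three; "fingers": the closure, from 0 (fully open) to 1 (shut). In form: {"linear": [[dx, dy, dz], ...], "delta_rot": [[wx, wy, wz], ...], "fingers": [fingers, ...]}. A call has 1 to 12 rows; each row is the pose to reach, as a shift and turn from the pose commanded when the call began, along the tool's axes at that moment; what a row does not reach only later rows make up. A row lasts 1/8 s, in which the tool goes at most 62.5 mm and 10.7 degrees, less where a joint would pass 70% of its speed; a pose out of reach is approached as far as the arm can. A call with a number of a shift or a turn outside -1 to 1 is refused whole. A call with a gripper value outside its range is refused whole. The fingers move at their own pace and stop on an object; the grip force is fixed at half the most. Time passes only in rows, so rows that repeat a pose let the fingers close. It gives the time, the measured TCP pose, the force, the opening and the grip force at its end, in the units of the state.
- r.get_state(): the state, without advancing time (a new reading comes with each control period).
- r.grab_frame(name): name is "scene" or "top" or "wrist"; returns the picture (384x512x3 uint8, red, green, blue); there is no depth.
- r.get_calibration(name): a dict with "fx", "fy", "cx", "cy" (pixels), "R" (3x3) and "t" (3): a world point X has camera coordinates R X + t; the wrist camera has in their place "T_tool_cam" (4x4, takes a point from camera to tool coordinates, whose origin is the TCP and whose axes are the flange's). Camera axes: x right, y down, z forward; pixel columns grow to the right and rows downward; lengths in m; the calibration is good to about 2 mm. A picture is of the moment at which its call begins: read the wrist's pose just before it. get_calibration takes no time and is no camera call.
- r.hand_in(): hands the job in; it is judged then, once.
Trained networks look in the newest picture that a camera, given by its name, has taken for a name from the list of things; names that differ only in an ending like _2 or _b are one class to them, and where a whole thing is asked for, a point or a joint stands for the part that bears it (a point fixed in the world has none). Each returns a list of dicts, best first, with "p" (0 to 1); they miss things now and then, are a little off and sometimes report something else, mostly with a low value. They report only what shows in the picture. A call takes as long as a camera call.
- r.look_for(camera, label): "centre" ([column, row] in pixels, amid what is visible of it).
The state is a dict: "time": time; "q": joint angles; "qvel": joint speeds; "joint_efforts": joint torques, N m; "eef_pos": TCP position; "ee_rot": TCP orientation; "force": force on the tool from outside, world axes, zero at the start; "wrist_torque": the same for the moment, N m; "opening": finger opening in m; "grasp_force": force on a finger pad.
Only numpy, scipy, OpenCV 4.12 (cv2) and the standard library are available. Lean on these libraries where they do the work, as an engineer would, in place of code of your own. Each camera call takes 0.05 s, during which the arm holds its last target. There are 200 camera calls.

## Working session

There is one attempt and no reset: what is moved stays moved. The work goes in short steps, Python scripts to look and compute and a tool call to move; the robot and the scene stay as the last step left them, time stands still between calls to the robot, and variables do not carry over. Pictures are saved under pics/ and viewed, at most 10 in all, crops included, and the job is handed in when it is done.

Besides the shell and the picture viewer there is one more tool, called after ">>>" in YAML: its name, and indented under it one key for each argument. carry_out: Moves the arm, as the interface text tells. Scaled input: -1 to 1 covers 0.2 m each way for a shift and 90 degrees each way for a turn. Its arguments: {"type":"object","properties":{"linear":{"type":"array"},"delta_rot":{"type":"array"},"fingers":{"type":"array"}},"required":["linear","delta_rot","fingers"]}

```bash
mkdir -p pics
python3 - <<'E'
from bench import r
import cv2,numpy as np
s=r.get_state();print(s['time'],s['eef_pos'],np.round(s['ee_rot'],3).tolist(),s['opening'],r.tcp_to_tips,s['force'])
ims=[]
for c in ("scene","top"):
    im=r.grab_frame(c);cv2.imwrite(f"pics/{c}0.png",im[...,::-1])
    for l in ("guard","gate","latch_bar","latch_grip","strike_post","bottle_inside","dropper","dishes","latch_pivot"):
        print(c,l,[(np.round(d['centre']).tolist(),round(d['p'],2)) for d in r.look_for(c,l)[:2]])
    k=r.get_calibration(c);print({a:np.round(b,3).tolist() for a,b in k.items()})
E
```

```text
0.0 [0.20327827 0.51077703 0.21587439] [[-0.929, 0.37, -0.001], [0.37, 0.929, -0.001], [0.0, -0.001, -1.0]] 0.09390337877627333 0.011 [ 0.03179995 -1.06159163 -0.24393868]
scene guard [([261.0, 185.0], 0.67), ([222.0, 241.0], 0.63)]
scene gate [([280.0, 177.0], 0.55)]
scene latch_bar [([294.0, 165.0], 0.82), ([291.0, 138.0], 0.32)]
scene latch_grip [([291.0, 168.0], 0.81)]
scene strike_post [([291.0, 138.0], 0.74), ([259.0, 185.0], 0.65)]
scene bottle_inside [([259.0, 173.0], 0.83)]
scene dropper [([220.0, 238.0], 0.56), ([293.0, 139.0], 0.55)]
scene dishes [([277.0, 138.0], 0.62)]
scene latch_pivot [([283.0, 178.0], 0.63)]
{'fx': 358.919, 'fy': 358.919, 'cx': 261.997, 'cy': 191.228, 'R': [[-0.883, -0.47, -0.011], [-0.351, 0.675, -0.649], [0.313, -0.569, -0.761]], 't': [0.63, 0.247, 0.742]}
top guard [([284.0, 191.0], 0.73)]
top gate [([296.0, 206.0], 0.61)]
top latch_bar [([304.0, 210.0], 0.72)]
top latch_grip [([315.0, 209.0], 0.56)]
top strike_post [([330.0, 199.0], 0.96)]
top bottle_inside [([290.0, 176.0], 0.84), ([293.0, 210.0], 0.44)]
top dropper [([213.0, 180.0], 0.51), ([330.0, 200.0], 0.21)]
top dishes [([367.0, 171.0], 0.56)]
top latch_pivot [([293.0, 212.0], 0.6)]
{'fx': 395.859, 'fy': 395.859, 'cx': 253.667, 'cy': 193.129, 'R': [[0.007, -0.999, -0.039], [-0.997, -0.004, -0.08], [0.08, 0.039, -0.996]], 't': [0.092, 0.682, 0.921]}
```

View pics/scene0.png

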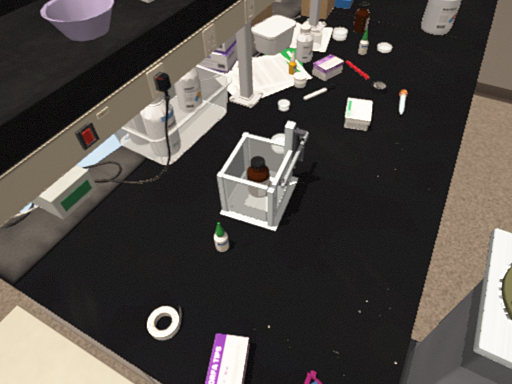

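View pics/top0.png

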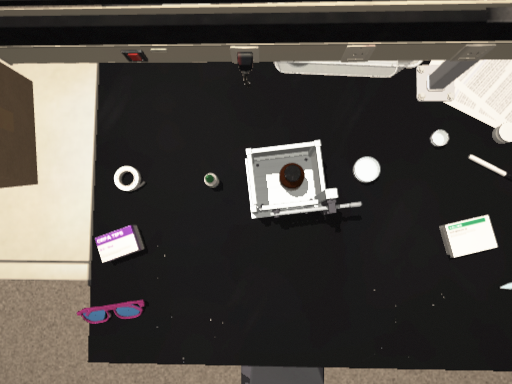

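Run:
```python
import cv2
a=cv2.imread("pics/top0.png")[130:230,195:385];cv2.imwrite("pics/c1.png",cv2.resize(a,None,fx=4,fy=4,interpolation=cv2.INTER_CUBIC))
a=cv2.imread("pics/scene0.png")[110:235,205:325];cv2.imwrite("pics/c2.png",cv2.resize(a,None,fx=4,fy=4,interpolation=cv2.INTER_CUBIC))
```

```text
(no output)
```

View pics/c1.png

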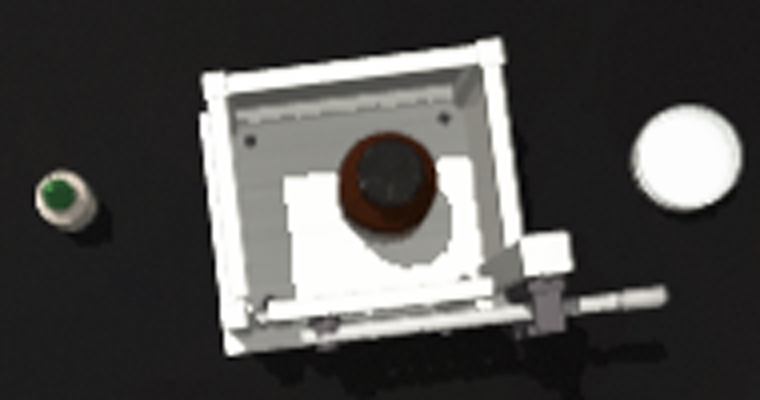

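View pics/c2.png

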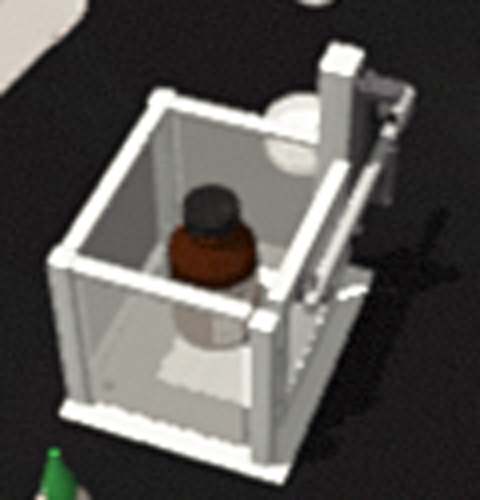

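```bash
cat > h.py <<'E'
from bench import r
import numpy as np,cv2
from scipy.optimize import least_squares
def proj(k,X):
    p=X@np.array(k['R']).T+k['t'];return np.c_[k['fx']*p[:,0]/p[:,2]+k['cx'],k['fy']*p[:,1]/p[:,2]+k['cy']]
def ray(k,uv,z):
    R=np.array(k['R']);C=-R.T@k['t'];d=R.T@[(uv[0]-k['cx'])/k['fx'],(uv[1]-k['cy'])/k['fy'],1];return C+d*(z-C[2])/d[2]
def W(p,L):
    c,s=np.cos(p[2]),np.sin(p[2]);L=np.atleast_2d(L)
    return np.c_[p[0]+c*L[:,0]-s*L[:,1],p[1]+s*L[:,0]+c*L[:,1],L[:,2]]
E
python3 - <<'E'
from h import *
kt=r.get_calibration("top");ks=r.get_calibration("scene")
L=np.array([[-.015,-.140,.125],[0,-.08,.195]]);U=np.array([[642,296],[547,253]])/4+[195,130]
Ls=np.array([[0,-.08,.195]]);Us=np.array([[341,58]])/4+[205,110]
f=lambda p:np.r_[(proj(kt,W(p,L))-U).ravel(),(proj(ks,W(p,Ls))-Us).ravel()]
s=least_squares(f,[.6,-.1,0]);print(s.x,s.fun)
# back corner check, and yaw directly
a=ray(kt,(195+215/4,130+84/4),.138);b=ray(kt,(195+490/4,130+50/4),.138);print(a,b,np.linalg.norm(a-b),np.arctan2((b-a)[0],-(b-a)[1]))
g=ray(kt,(195+642/4,130+298/4),.12);q=ray(kt,(195+315/4,130+335/4),.12);print('bar',g,q,np.linalg.norm(g-q),np.arctan2((g-q)[0],-(g-q)[1]))
pt=ray(kt,(195+547/4,130+253/4),.195);ps=ray(ks,Us[0],.195);print('post',pt,ps)
for n,uv,z in (('dish',(367,169.5),.03),('bottle',(195+388/4,130+172/4),.112),('drop',(195+56/4,130+193/4),.096)):print(n,ray(kt,uv,z))
E
```

```text
[ 0.67191594  0.0157509  -0.03494382] [-0.66795097 -0.18524086  0.13354124 -0.17852952  0.6414268  -0.54438019]
[0.76358203 0.10304315 0.138     ] [ 0.78189611 -0.04367083  0.138     ] 0.14785262137777724 0.1241860462397437
bar [ 0.65084353 -0.12611281  0.12      ] [0.62999165 0.04889299 0.12      ] 0.17624366282859427 0.11859060108969749
post [ 0.66876799 -0.06393654  0.195     ] [ 0.66960923 -0.06171228  0.195     ]
dish [ 0.73926382 -0.17387653  0.03      ]
bottle [0.71967602 0.00911557 0.112     ]
drop [0.70954241 0.19421845 0.096     ]
```

```bash
cat >> h.py <<'E'
from scipy.spatial.transform import Rotation as Ro
def delta(R0,p0,R1,p1):
    R0=np.array(R0);return np.round(R0.T@(np.array(p1)-p0)/.2,3).tolist(),np.round(Ro.from_matrix(R0.T@R1).as_rotvec()/(np.pi/2),3).tolist()
def down(a): # tool y along angle a, tool z down
    y=np.array([np.cos(a),np.sin(a),0]);z=np.array([0,0,-1.]);return np.c_[np.cross(y,z),y,z]
def st():
    s=r.get_state();return s,np.array(s['eef_pos']),np.array(s['ee_rot'])
E
python3 - <<'E'
from h import *
s,p,R=st();G=np.array([.649,-.130,.27])
R1=down(.121)
pp=p;Rc=R
for i in (1,2,3):
    pn=p+(G-p)*i/3;Rn=R1 if i>=1 else R
    print(delta(Rc,pp,Rn,pn));pp,Rc=pn,Rn
E
```

```text
([-1.085, -0.718, -0.089], [0.0, -0.0, 0.682])
([-1.15, 0.608, -0.089], [0.0, 0.0, 0.0])
([-1.15, 0.608, -0.089], [0.0, 0.0, 0.0])
```

>>> carry_out:
  linear:
    - [-1,-0.66,-0.09]
    - [-1,-0.66,-0.09]
    - [-1,-0.66,-0.09]
    - [-1,-0.66,-0.09]
    - [-1,-0.66,-0.09]
    - [-1,-0.66,-0.09]
    - [-1,-0.66,-0.09]
  delta_rot:
    - [0,0,0.682]
    - [0,0,0.682]
    - [0,0,0.682]
    - [0,0,0.682]
    - [0,0,0.682]
    - [0,0,0.682]
    - [0,0,0.682]
  fingers: [0.3,0.3,0.3,0.3,0.3,0.3,0.3]

```text
time: 1.88
eef_pos: [0.3405, 0.3143, 0.2345]
ee_rot: [[-0.121, 0.993, 0.0], [0.993, 0.121, 0.0], [0.0, 0.0, -1.0]]
force: [0.3, -0.4, 0.5]
opening: 0.066
grasp_force: 0.0
```

>>> carry_out:
  linear:
    - [-1,0.55,-0.1]
    - [-1,0.55,-0.1]
    - [-1,0.55,-0.1]
    - [-1,0.55,-0.1]
    - [-1,0.55,-0.1]
  delta_rot:
    - [0,0,0]
    - [0,0,0]
    - [0,0,0]
    - [0,0,0]
    - [0,0,0]
  fingers: [0.3,0.3,0.3,0.3,0.3]

```text
time: 2.5
eef_pos: [0.4747, 0.1274, 0.2544]
ee_rot: [[-0.121, 0.993, -0.0], [0.993, 0.121, -0.0], [-0.0, -0.0, -1.0]]
force: [-0.7, 0.3, 0.3]
opening: 0.0659
grasp_force: 0.0
```

Run:
```python
from h import *
s,p,R=st();G=np.array([.649,-.130,.27]);print(s['time'],p,R.round(3).tolist(),s['q'],delta(R,p,down(.121),G),s['opening'])
```

```text
2.5 [0.47469451 0.1273729  0.25437925] [[-0.121, 0.993, -0.0], [0.993, 0.121, -0.0], [-0.0, -0.0, -1.0]] [ 1.87702687e-01  1.39917892e-01  1.62681773e+00 -1.70756162e-04
  1.37489295e+00  6.66526803e-02] ([-1.383, 0.71, -0.078], [-0.0, 0.0, 0.0]) 0.06585494150095023
```

>>> carry_out:
  linear:
    - [-0.95,0.35,-0.08]
    - [-0.95,0.35,-0.08]
    - [-0.95,0.35,-0.08]
    - [-0.95,0.35,-0.08]
    - [-0.95,0.35,-0.08]
  delta_rot:
    - [0,0,0]
    - [0,0,0]
    - [0,0,0]
    - [0,0,0]
    - [0,0,0]
  fingers: [0.4,0.4,0.4,0.4,0.4]

```text
time: 3.12
eef_pos: [0.566, -0.0505, 0.27]
ee_rot: [[-0.122, 0.993, -0.001], [0.993, 0.122, 0.0], [0.0, -0.001, -1.0]]
force: [0.1, 0.5, -0.0]
opening: 0.0564
grasp_force: 0.0
```

>>> carry_out:
  linear:
    - [-0.43,0.36,0]
    - [-0.43,0.36,0]
    - [-0.43,0.36,0]
    - [-0.43,0.36,0]
  delta_rot:
    - [0,0,0]
    - [0,0,0]
    - [0,0,0]
    - [0,0,0]
  fingers: [0.5,0.5,0.5,0.5]

```text
time: 3.62
eef_pos: [0.6475, -0.1257, 0.2705]
ee_rot: [[-0.123, 0.992, -0.0], [0.992, 0.123, 0.0], [0.0, -0.0, -1.0]]
force: [-0.6, 0.2, 0.0]
opening: 0.0469
grasp_force: 0.0
```

Run:
```python
from h import *
s,p,R=st();im=r.grab_frame("wrist");cv2.imwrite("pics/w1.png",im[...,::-1]);k=r.get_calibration("wrist")
T=np.array(k['T_tool_cam']);print(p,R.round(3).tolist(),k['fx'],k['cx'],k['cy'],T.round(3).tolist())
for l in("latch_grip","strike_post","latch_bar"):print(l,r.look_for("wrist",l)[:2])
```

```text
[ 0.6475078  -0.12567861  0.27051563] [[-0.123, 0.992, -0.0], [0.992, 0.123, 0.0], [0.0, -0.0, -1.0]] 299.36852803083764 247.75241088714463 194.1077725428186 [[0.001, -0.965, -0.261, 0.076], [1.0, 0.001, -0.0, 0.0], [0.001, -0.261, 0.965, -0.168], [0.0, 0.0, 0.0, 1.0]]
latch_grip [{'centre': [251.9, 78.5], 'p': 0.65}]
strike_post [{'centre': [272.2, 132.2], 'p': 0.94}]
latch_bar [{'centre': [251.2, 76.5], 'p': 0.72}]
```

View pics/w1.png

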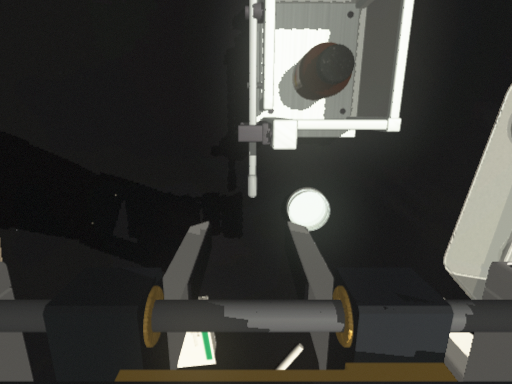

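Run:
```python
from h import *
s,p,R=st();k=r.get_calibration("wrist");T=np.array(k['T_tool_cam'])
Rw=R@T[:3,:3];C=R@T[:3,3]+p
def at(uv,z):
    d=Rw@[(uv[0]-k['cx'])/k['fx'],(uv[1]-k['cy'])/k['fy'],1];return C+d*(z-C[2])/d[2]
g=at((252.5,185),.125);b=at((253,30),.121);print(g,at((252.5,175),.125),at((252.5,196),.125),b,np.arctan2((g-b)[0],-(g-b)[1]))
print(at((285,135),.195))
G=np.array([g[0],g[1]-.003,.25])
print(delta(R,p,down(.121),[*G[:2],.11]))
```

```text
[ 0.65271295 -0.1250967   0.125     ] [ 0.65132138 -0.11418307  0.125     ] [ 0.65427279 -0.13733009  0.125     ] [0.63402401 0.02577339 0.121     ] 0.12324650819405612
[ 0.67021102 -0.06450979  0.195     ]
([-0.011, 0.024, 0.807], [0.001, 0.0, 0.001])
```

>>> carry_out:
  linear:
    - [-0.011,0.024,0.25]
    - [-0.011,0.024,0.5]
    - [-0.011,0.024,0.7]
    - [-0.011,0.024,0.8]
    - [-0.011,0.024,0.8]
    - [-0.011,0.024,0.8]
  delta_rot:
    - [0,0,0]
    - [0,0,0]
    - [0,0,0]
    - [0,0,0]
    - [0,0,0]
    - [0,0,0]
  fingers: [0.5,0.5,0.5,0.5,0.5,0.5]

```text
time: 4.58
eef_pos: [0.6537, -0.1295, 0.1126]
ee_rot: [[-0.121, 0.993, 0.003], [0.993, 0.121, -0.001], [-0.001, 0.003, -1.0]]
force: [-0.4, -0.2, -0.4]
opening: 0.0474
grasp_force: 0.0
```

Run:
```python
from h import *
s,p,R=st();im=r.grab_frame("wrist");cv2.imwrite("pics/w2.png",im[...,::-1]);im=r.grab_frame("scene")
cv2.imwrite("pics/s2.png",cv2.resize(im[110:235,225:345,::-1],None,fx=4,fy=4,interpolation=cv2.INTER_CUBIC))
print(s['time'],p,s['force'],s['wrist_torque'])
```

```text
4.575 [ 0.65368624 -0.12949196  0.11255248] [-0.37234528 -0.16547998 -0.35532362] [-0.05298452  0.03234755  0.04846641]
```

View pics/w2.png

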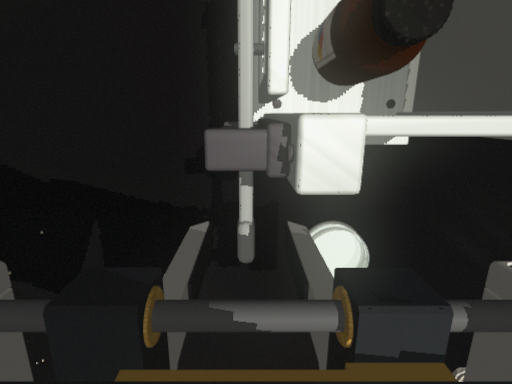

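>>> carry_out:
  linear:
    - [0,0,0]
    - [0,0,0]
    - [0,0,0]
    - [0,0,0]
    - [0,0,0]
    - [0,0,0]
    - [0,0,0]
    - [0,0,0]
  delta_rot:
    - [0,0,0]
    - [0,0,0]
    - [0,0,0]
    - [0,0,0]
    - [0,0,0]
    - [0,0,0]
    - [0,0,0]
    - [0,0,0]
  fingers: [0.6,0.7,0.8,0.9,1,1,1,1]

```text
time: 5.68
eef_pos: [0.6527, -0.1294, 0.1104]
ee_rot: [[-0.12, 0.993, -0.001], [0.993, 0.12, 0.0], [0.0, -0.001, -1.0]]
force: [-6.2, -0.7, 1.4]
opening: 0.0097
grasp_force: 30.0
```

Run:
```python
from h import *
for i in range(4):
    s,p,R=st();print(s['time'],p.round(4),R.round(4).tolist(),np.round(s['force'],2),np.round(s['wrist_torque'],3),s['opening'],s['grasp_force']);r.grab_frame("wrist")
```

```text
5.675 [ 0.6527 -0.1294  0.1104] [[-0.1204, 0.9927, -0.0006], [0.9927, 0.1204, 0.0], [0.0001, -0.0006, -1.0]] [-6.23 -0.72  1.39] [-0.158  1.07   0.003] 0.009678317684804214 30.00033527612686
5.725 [ 0.6527 -0.1295  0.1104] [[-0.1204, 0.9927, -0.0006], [0.9927, 0.1204, 0.0], [0.0001, -0.0005, -1.0]] [-4.88  0.16  2.26] [-0.095  0.998  0.072] 0.00968984361813195 30.0003120303154
5.775 [ 0.6527 -0.1295  0.1104] [[-0.1204, 0.9927, -0.0006], [0.9927, 0.1204, -0.0], [0.0, -0.0006, -1.0]] [-5.63 -1.06  0.71] [-0.108  0.948  0.035] 0.009674685570264031 30.00037908554077
5.825 [ 0.6527 -0.1294  0.1103] [[-0.1204, 0.9927, -0.0006], [0.9927, 0.1204, 0.0], [0.0001, -0.0006, -1.0]] [-5.33 -0.1   0.89] [-0.096  1.036  0.049] 0.009509000581693551 30.000303983688354
```

```bash
cat >> h.py <<'E'
def arc(a): # units: linear x, z and wy for bar angle a from level grasp
    x=.174*(1-np.cos(a))-.0046*np.sin(a);z=-.0046-.174*np.sin(a)+.0046*np.cos(a);return x/.2,z/.2,-a/(np.pi/2)
def avg(n=6):
    F=[];M=[]
    for i in range(n):
        s,p,R=st();F.append(s['force']);M.append(s['wrist_torque']);r.grab_frame("wrist")
    print(round(s['time'],2),p.round(4),'tilt',round(float(np.arcsin(R[2,0])),4),'F',np.mean(F,0).round(2),'M',np.mean(M,0).round(3),s['grasp_force'])
E
python3 - <<'E'
from h import *
for a in (.02,.03,.04,.05,.06,.07,.075):print(a,np.round(arc(a),4))
E
```

```text
0.02 [-0.0003 -0.0174 -0.0127]
0.03 [-0.0003 -0.0261 -0.0191]
0.04 [-0.0002 -0.0348 -0.0255]
0.05 [-0.0001 -0.0435 -0.0318]
0.06 [ 0.0002 -0.0522 -0.0382]
0.07 [ 0.0005 -0.0609 -0.0446]
0.075 [ 0.0007 -0.0653 -0.0477]
```

>>> carry_out:
  linear:
    - [0,-0.003,0]
    - [0,-0.005,0]
    - [0,-0.005,0]
    - [0,-0.005,0]
  delta_rot:
    - [0,0,0]
    - [0,0,0]
    - [0,0,0]
    - [0,0,0]
  fingers: [1,1,1,1]

```text
time: 6.38
eef_pos: [0.652, -0.1295, 0.1105]
ee_rot: [[-0.12, 0.993, 0.0], [0.993, 0.12, -0.0], [-0.0, 0.0, -1.0]]
force: [0.2, -0.2, -0.4]
opening: 0.0099
grasp_force: 30.0
```

```bash
python3 -c "
from h import *
avg()"
```

```text
6.62 [ 0.652  -0.1295  0.1105] tilt 0.0 F [ 0.15 -0.   -0.45] M [-0.061 -0.05  -0.048] 30.00300943851471
```

View pics/s2.png

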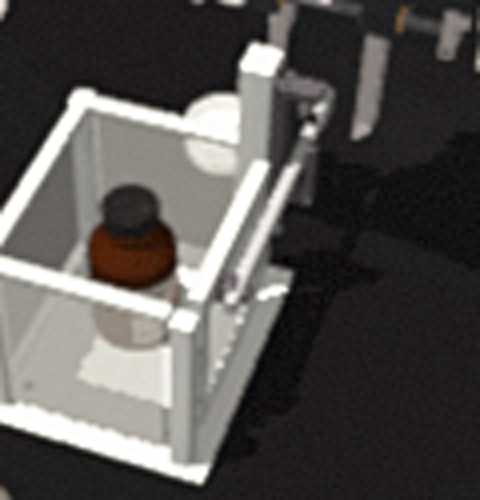

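>>> carry_out:
  linear:
    - [0,0,-0.0087]
    - [0,0,-0.0174]
    - [0,0,-0.0261]
    - [0,0,-0.0348]
    - [0,0,-0.0435]
    - [0.0002,0,-0.0522]
    - [0.0005,0,-0.061]
    - [0.0005,0,-0.061]
    - [0.0005,0,-0.061]
  delta_rot:
    - [0,-0.0064,0]
    - [0,-0.0127,0]
    - [0,-0.0191,0]
    - [0,-0.0255,0]
    - [0,-0.0318,0]
    - [0,-0.0382,0]
    - [0,-0.0446,0]
    - [0,-0.0446,0]
    - [0,-0.0446,0]
  fingers: [1,1,1,1,1,1,1,1,1]

```text
time: 7.8
eef_pos: [0.652, -0.1294, 0.1227]
ee_rot: [[-0.12, 0.993, 0.009], [0.99, 0.12, -0.069], [-0.07, 0.0, -0.998]]
force: [0.3, 0.2, -0.4]
opening: 0.0101
grasp_force: 30.0
```

```bash
python3 -c "
from h import *
avg()
a0=.07
# further steps relative to pose at angle a0 (same pivot in tool coords)
for d in (.005,.01,.015,.02,.03,.04):print(d,np.round(arc(d),4))"
```

```text
8.05 [ 0.6519 -0.1294  0.1226] tilt -0.0699 F [ 0.19  0.56 -0.65] M [ 0.042 -0.035 -0.05 ] 30.003483295440674
0.005 [-0.0001 -0.0044 -0.0032]
0.01 [-0.0002 -0.0087 -0.0064]
0.015 [-0.0002 -0.0131 -0.0095]
0.02 [-0.0003 -0.0174 -0.0127]
0.03 [-0.0003 -0.0261 -0.0191]
0.04 [-0.0002 -0.0348 -0.0255]
```

>>> carry_out:
  linear:
    - [-0.0001,0,-0.0055]
    - [-0.0002,0,-0.0109]
    - [-0.0002,0,-0.0109]
    - [-0.0002,0,-0.0109]
  delta_rot:
    - [0,-0.004,0]
    - [0,-0.008,0]
    - [0,-0.008,0]
    - [0,-0.008,0]
  fingers: [1,1,1,1]

```text
time: 8.6
eef_pos: [0.6519, -0.1293, 0.1248]
ee_rot: [[-0.12, 0.993, 0.01], [0.989, 0.12, -0.082], [-0.082, 0.0, -0.997]]
force: [0.8, 0.7, -0.6]
opening: 0.01
grasp_force: 30.0
```

```bash
python3 -c "
from h import *
avg(5)"
```

```text
8.8 [ 0.6519 -0.1293  0.1248] tilt -0.0825 F [ 0.37  0.72 -0.76] M [ 0.108 -0.047 -0.069] 30.00344306230545
```

>>> carry_out:
  linear:
    - [-0.0001,0,-0.0055]
    - [-0.0002,0,-0.0109]
    - [-0.0002,0,-0.0109]
    - [-0.0002,0,-0.0109]
  delta_rot:
    - [0,-0.004,0]
    - [0,-0.008,0]
    - [0,-0.008,0]
    - [0,-0.008,0]
  fingers: [1,1,1,1]

```text
time: 9.35
eef_pos: [0.6519, -0.1292, 0.127]
ee_rot: [[-0.12, 0.993, 0.012], [0.988, 0.12, -0.094], [-0.095, 0.0, -0.995]]
force: [1.1, 0.9, 0.2]
opening: 0.0099
grasp_force: 30.0
```

```bash
python3 -c "
from h import *
avg(5)"
```

```text
9.55 [ 0.6519 -0.1292  0.127 ] tilt -0.0952 F [ 0.82  0.81 -0.24] M [ 0.143 -0.023 -0.077] 30.00327855348587
```

>>> carry_out:
  linear:
    - [-0.0001,0,-0.0055]
    - [-0.0002,0,-0.0109]
    - [-0.0002,0,-0.0109]
    - [-0.0002,0,-0.0109]
  delta_rot:
    - [0,-0.004,0]
    - [0,-0.008,0]
    - [0,-0.008,0]
    - [0,-0.008,0]
  fingers: [1,1,1,1]

```text
time: 10.1
eef_pos: [0.6519, -0.129, 0.1292]
ee_rot: [[-0.12, 0.993, 0.013], [0.987, 0.12, -0.107], [-0.108, 0.0, -0.994]]
force: [0.1, 0.5, 0.1]
opening: 0.0097
grasp_force: 30.0
```

```bash
python3 -c "
from h import *
avg(5)"
```

```text
10.3 [ 0.6518 -0.129   0.1291] tilt -0.1077 F [ 0.3   0.85 -0.24] M [ 0.169 -0.016 -0.058] 30.003332197666168
```

>>> carry_out:
  linear:
    - [-0.0001,0,-0.0055]
    - [-0.0002,0,-0.0109]
    - [-0.0002,0,-0.0109]
    - [-0.0002,0,-0.0109]
  delta_rot:
    - [0,-0.004,0]
    - [0,-0.008,0]
    - [0,-0.008,0]
    - [0,-0.008,0]
  fingers: [1,1,1,1]

```text
time: 10.85
eef_pos: [0.6518, -0.1288, 0.1313]
ee_rot: [[-0.12, 0.993, 0.014], [0.986, 0.121, -0.119], [-0.12, 0.0, -0.993]]
force: [0.2, 1.3, -0.6]
opening: 0.0097
grasp_force: 30.0
```

```bash
python3 -c "
from h import *
avg(5)"
```

```text
11.05 [ 0.6519 -0.1288  0.1313] tilt -0.1203 F [ 0.28  0.8  -0.52] M [ 0.19  -0.014 -0.038] 30.00334471464157
```

>>> carry_out:
  linear:
    - [-0.0001,0,-0.0055]
    - [-0.0002,0,-0.0109]
    - [-0.0002,0,-0.0109]
    - [-0.0002,0,-0.0109]
  delta_rot:
    - [0,-0.004,0]
    - [0,-0.008,0]
    - [0,-0.008,0]
    - [0,-0.008,0]
  fingers: [1,1,1,1]

```text
time: 11.6
eef_pos: [0.6518, -0.1286, 0.1335]
ee_rot: [[-0.119, 0.993, 0.016], [0.984, 0.12, -0.132], [-0.132, 0.0, -0.991]]
force: [0.3, 0.9, -0.9]
opening: 0.0099
grasp_force: 30.0
```

```bash
python3 -c "
from h import *
avg(5)"
```

```text
11.8 [ 0.6518 -0.1286  0.1335] tilt -0.1328 F [ 0.39  0.52 -0.92] M [ 0.177 -0.04  -0.056] 30.003363490104675
```

>>> carry_out:
  linear:
    - [-0.0001,0,-0.0055]
    - [-0.0002,0,-0.0109]
    - [-0.0002,0,-0.0109]
    - [-0.0002,0,-0.0109]
  delta_rot:
    - [0,-0.004,0]
    - [0,-0.008,0]
    - [0,-0.008,0]
    - [0,-0.008,0]
  fingers: [1,1,1,1]

```text
time: 12.35
eef_pos: [0.6518, -0.1283, 0.1357]
ee_rot: [[-0.119, 0.993, 0.018], [0.982, 0.12, -0.144], [-0.145, 0.0, -0.989]]
force: [-0.8, -0.4, -0.7]
opening: 0.0099
grasp_force: 30.0
```

```bash
python3 -c "
from h import *
avg(5)"
```

```text
12.55 [ 0.6518 -0.1283  0.1357] tilt -0.1454 F [ 0.26  0.15 -0.37] M [ 0.145 -0.027 -0.064] 30.003254413604736
```

>>> carry_out:
  linear:
    - [-0.0001,0,-0.0055]
    - [-0.0002,0,-0.0109]
    - [-0.0002,0,-0.0109]
    - [-0.0002,0,-0.0109]
  delta_rot:
    - [0,-0.004,0]
    - [0,-0.008,0]
    - [0,-0.008,0]
    - [0,-0.008,0]
  fingers: [1,1,1,1]

```text
time: 13.1
eef_pos: [0.6518, -0.1281, 0.1378]
ee_rot: [[-0.119, 0.993, 0.019], [0.98, 0.12, -0.156], [-0.157, 0.0, -0.988]]
force: [-0.3, 0.4, -0.9]
opening: 0.01
grasp_force: 30.0
```

```bash
python3 -c "
from h import *
avg(5)"
```

```text
13.3 [ 0.6518 -0.1281  0.1378] tilt -0.158 F [ 0.52  0.41 -0.47] M [ 0.121 -0.015 -0.031] 30.00325620174408
```

>>> carry_out:
  linear:
    - [-0.0001,0,-0.0055]
    - [-0.0002,0,-0.0109]
    - [-0.0002,0,-0.0109]
    - [-0.0002,0,-0.0109]
  delta_rot:
    - [0,-0.004,0]
    - [0,-0.008,0]
    - [0,-0.008,0]
    - [0,-0.008,0]
  fingers: [1,1,1,1]

```text
time: 13.85
eef_pos: [0.6517, -0.1278, 0.14]
ee_rot: [[-0.119, 0.993, 0.021], [0.978, 0.12, -0.169], [-0.17, 0.0, -0.985]]
force: [0.9, 0.5, -0.3]
opening: 0.0094
grasp_force: 30.0
```

```bash
python3 -c "
from h import *
avg(5)"
```

```text
14.05 [ 0.6517 -0.1278  0.14  ] tilt -0.1705 F [ 0.48  0.54 -0.49] M [ 0.097 -0.006 -0.055] 30.00336527824402
```

>>> carry_out:
  linear:
    - [-0.0001,0,-0.0055]
    - [-0.0002,0,-0.0109]
    - [-0.0002,0,-0.0109]
    - [-0.0002,0,-0.0109]
  delta_rot:
    - [0,-0.004,0]
    - [0,-0.008,0]
    - [0,-0.008,0]
    - [0,-0.008,0]
  fingers: [1,1,1,1]

```text
time: 14.6
eef_pos: [0.6517, -0.1274, 0.1422]
ee_rot: [[-0.118, 0.993, 0.022], [0.976, 0.12, -0.181], [-0.182, 0.0, -0.983]]
force: [0.9, 0.5, -0.7]
opening: 0.0098
grasp_force: 30.0
```

```bash
python3 -c "
from h import *
avg(5)"
```

```text
14.8 [ 0.6517 -0.1274  0.1421] tilt -0.1831 F [ 0.48  0.34 -0.61] M [ 0.06   0.002 -0.044] 30.00329464673996
```

>>> carry_out:
  linear:
    - [-0.0001,0,-0.0055]
    - [-0.0002,0,-0.0109]
    - [-0.0002,0,-0.0109]
    - [-0.0002,0,-0.0109]
  delta_rot:
    - [0,-0.004,0]
    - [0,-0.008,0]
    - [0,-0.008,0]
    - [0,-0.008,0]
  fingers: [1,1,1,1]

```text
time: 15.35
eef_pos: [0.6517, -0.1271, 0.1444]
ee_rot: [[-0.118, 0.993, 0.024], [0.974, 0.12, -0.193], [-0.194, 0.0, -0.981]]
force: [-0.2, -0.8, -0.5]
opening: 0.0099
grasp_force: 30.0
```

```bash
python3 -c "
from h import *
avg(5)"
```

```text
15.55 [ 0.6516 -0.1271  0.1443] tilt -0.1957 F [ 0.43 -0.41 -0.52] M [ 0.049  0.019 -0.063] 30.00330001115799
```

>>> carry_out:
  linear:
    - [-0.0001,0,-0.0055]
    - [-0.0002,0,-0.0109]
    - [-0.0002,0,-0.0109]
    - [-0.0002,0,-0.0109]
  delta_rot:
    - [0,-0.004,0]
    - [0,-0.008,0]
    - [0,-0.008,0]
    - [0,-0.008,0]
  fingers: [1,1,1,1]

```text
time: 16.1
eef_pos: [0.6516, -0.1267, 0.1465]
ee_rot: [[-0.118, 0.993, 0.025], [0.971, 0.12, -0.205], [-0.207, 0.0, -0.978]]
force: [0.3, -0.7, -1.4]
opening: 0.0097
grasp_force: 30.0
```

```bash
python3 -c "
from h import *
avg(5)"
```

```text
16.3 [ 0.6516 -0.1267  0.1465] tilt -0.2082 F [ 0.32 -0.32 -0.42] M [-0.015 -0.007 -0.05 ] 30.00330001115799
```

>>> carry_out:
  linear:
    - [-0.0001,0,-0.0055]
    - [-0.0002,0,-0.0109]
    - [-0.0002,0,-0.0109]
    - [-0.0002,0,-0.0109]
  delta_rot:
    - [0,-0.004,0]
    - [0,-0.008,0]
    - [0,-0.008,0]
    - [0,-0.008,0]
  fingers: [1,1,1,1]

```text
time: 16.85
eef_pos: [0.6516, -0.1263, 0.1486]
ee_rot: [[-0.118, 0.993, 0.026], [0.969, 0.12, -0.217], [-0.219, 0.0, -0.976]]
force: [0.7, 0.8, -0.1]
opening: 0.01
grasp_force: 30.0
```

```bash
python3 -c "
from h import *
avg(5)"
```

```text
17.05 [ 0.6516 -0.1263  0.1486] tilt -0.2209 F [ 0.67 -0.74 -0.31] M [-0.029 -0.021 -0.033] 30.003423392772675
```

>>> carry_out:
  linear:
    - [-0.0001,0,-0.0055]
    - [-0.0002,0,-0.0109]
    - [-0.0002,0,-0.0109]
    - [-0.0002,0,-0.0109]
  delta_rot:
    - [0,-0.004,0]
    - [0,-0.008,0]
    - [0,-0.008,0]
    - [0,-0.008,0]
  fingers: [1,1,1,1]

```text
time: 17.6
eef_pos: [0.6515, -0.1259, 0.1508]
ee_rot: [[-0.117, 0.993, 0.028], [0.966, 0.12, -0.23], [-0.231, 0.0, -0.973]]
force: [0.1, -1.3, 0.2]
opening: 0.0098
grasp_force: 30.0
```

```bash
python3 -c "
from h import *
avg(5)"
```

```text
17.8 [ 0.6515 -0.1259  0.1507] tilt -0.2334 F [ 0.45 -0.61 -0.02] M [-0.082 -0.025 -0.046] 30.00331699848175
```

>>> carry_out:
  linear:
    - [-0.0001,0,-0.0055]
    - [-0.0002,0,-0.0109]
    - [-0.0002,0,-0.0109]
    - [-0.0002,0,-0.0109]
  delta_rot:
    - [0,-0.004,0]
    - [0,-0.008,0]
    - [0,-0.008,0]
    - [0,-0.008,0]
  fingers: [1,1,1,1]

```text
time: 18.35
eef_pos: [0.6514, -0.1254, 0.1529]
ee_rot: [[-0.117, 0.993, 0.029], [0.963, 0.12, -0.242], [-0.244, 0.0, -0.97]]
force: [0.9, -1.4, -0.3]
opening: 0.0098
grasp_force: 30.0
```

```bash
python3 -c "
from h import *
avg(5)"
```

```text
18.55 [ 0.6514 -0.1254  0.1528] tilt -0.246 F [ 0.92 -1.01 -0.36] M [-0.127 -0.015 -0.058] 30.00323474407196
```

>>> carry_out:
  linear:
    - [-0.0001,0,-0.0055]
    - [-0.0002,0,-0.0109]
    - [-0.0002,0,-0.0109]
    - [-0.0002,0,-0.0109]
  delta_rot:
    - [0,-0.004,0]
    - [0,-0.008,0]
    - [0,-0.008,0]
    - [0,-0.008,0]
  fingers: [1,1,1,1]

```text
time: 19.1
eef_pos: [0.6514, -0.1249, 0.155]
ee_rot: [[-0.116, 0.993, 0.031], [0.96, 0.12, -0.254], [-0.256, 0.0, -0.967]]
force: [-0.2, 0.1, -0.2]
opening: 0.01
grasp_force: 30.0
```

```bash
python3 -c "
from h import *
avg(5)"
```

```text
19.3 [ 0.6514 -0.1249  0.155 ] tilt -0.2585 F [ 0.18 -0.89  0.09] M [-0.187 -0.004 -0.038] 30.003346502780914
```

>>> carry_out:
  linear:
    - [-0.0001,0,-0.0055]
    - [-0.0002,0,-0.0109]
    - [-0.0002,0,-0.0109]
    - [-0.0002,0,-0.0109]
  delta_rot:
    - [0,-0.004,0]
    - [0,-0.008,0]
    - [0,-0.008,0]
    - [0,-0.008,0]
  fingers: [1,1,1,1]

```text
time: 19.85
eef_pos: [0.6513, -0.1244, 0.1571]
ee_rot: [[-0.116, 0.993, 0.032], [0.956, 0.12, -0.266], [-0.268, 0.0, -0.963]]
force: [0.7, -1.6, -0.9]
opening: 0.0097
grasp_force: 30.0
```

```bash
python3 -c "
from h import *
avg(5)"
```

```text
20.05 [ 0.6513 -0.1244  0.1571] tilt -0.2711 F [ 0.63 -1.49 -0.16] M [-0.232 -0.014 -0.056] 30.003381371498108
```

Run:
```python
from h import *
a=r.grab_frame("wrist")[60:300,130:390,::-1];b=r.grab_frame("scene")[110:210,255:355,::-1]
cv2.imwrite("pics/m.png",np.hstack([cv2.resize(a,(433,400)),cv2.resize(b,(360,400),interpolation=cv2.INTER_CUBIC)]))
```

```text
(no output)
```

View pics/m.png

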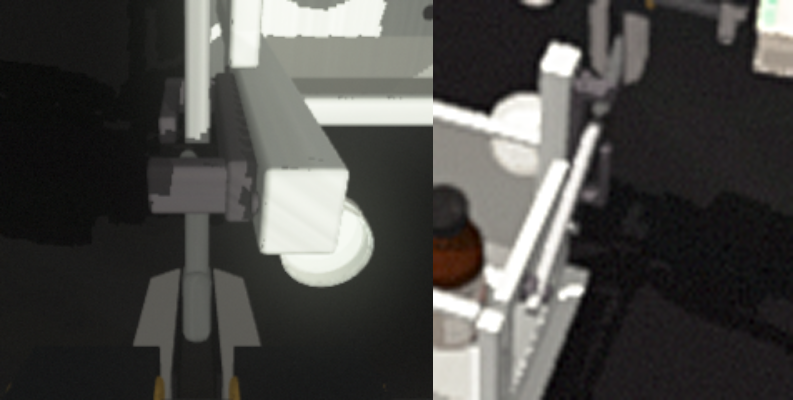

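>>> carry_out:
  linear:
    - [-0.0001,0,-0.0055]
    - [-0.0002,0,-0.0109]
    - [-0.0002,0,-0.0109]
    - [-0.0002,0,-0.0109]
  delta_rot:
    - [0,-0.004,0]
    - [0,-0.008,0]
    - [0,-0.008,0]
    - [0,-0.008,0]
  fingers: [1,1,1,1]

```text
time: 20.7
eef_pos: [0.6512, -0.1239, 0.1592]
ee_rot: [[-0.116, 0.993, 0.034], [0.953, 0.12, -0.278], [-0.28, -0.0, -0.96]]
force: [0.3, -2.0, -0.6]
opening: 0.01
grasp_force: 30.0
```

```bash
python3 -c "
from h import *
avg(5)"
```

```text
20.9 [ 0.6512 -0.1239  0.1592] tilt -0.2837 F [ 0.49 -2.08 -0.11] M [-0.259  0.007 -0.07 ] 30.00332683324814
```

>>> carry_out:
  linear:
    - [-0.001,0,-0.0055]
    - [-0.001,0,-0.0109]
    - [-0.001,0,-0.0109]
    - [-0.001,0,-0.0109]
  delta_rot:
    - [0,-0.004,0]
    - [0,-0.008,0]
    - [0,-0.008,0]
    - [0,-0.008,0]
  fingers: [1,1,1,1]

```text
time: 21.45
eef_pos: [0.6511, -0.1234, 0.1612]
ee_rot: [[-0.115, 0.993, 0.035], [0.95, 0.12, -0.29], [-0.292, -0.0, -0.956]]
force: [0.4, -1.6, -3.1]
opening: 0.0095
grasp_force: 30.0
```

```bash
python3 -c "
from h import *
avg(5)"
```

```text
21.65 [ 0.6511 -0.1234  0.1612] tilt -0.296 F [ 1.18 -1.08 -2.35] M [ 0.016 -0.088 -0.03 ] 30.003549456596375
```

```bash
cat >> h.py <<'E'
H=np.array([.6417,.0798])
def swing(p,R,degs):
    lin,rot=[],[]
    for d in degs:
        Z=Ro.from_euler('z',-d,degrees=True).as_matrix();h=np.r_[H,0];l,w=delta(R,p,Z@R,Z@(p-h)+h);lin.append(l);rot.append(w)
    print(lin);print(rot)
E
python3 -c "
from h import *
s,p,R=st();swing(p,R,[.5,1.5,3,5,8,11,15,19,23,26,28,28])"
```

```text
[[0.001, -0.009, -0.0], [0.002, -0.027, -0.001], [0.005, -0.053, -0.002], [0.01, -0.088, -0.003], [0.019, -0.14, -0.006], [0.032, -0.192, -0.01], [0.052, -0.26, -0.016], [0.076, -0.326, -0.023], [0.105, -0.39, -0.032], [0.13, -0.437, -0.04], [0.147, -0.467, -0.045], [0.147, -0.467, -0.045]]
[[0.002, 0.0, 0.005], [0.005, 0.0, 0.016], [0.01, 0.0, 0.032], [0.016, 0.0, 0.053], [0.026, 0.0, 0.085], [0.036, 0.0, 0.117], [0.049, 0.0, 0.159], [0.062, 0.0, 0.202], [0.075, 0.0, 0.244], [0.084, 0.0, 0.276], [0.091, 0.0, 0.298], [0.091, 0.0, 0.298]]
```

>>> carry_out:
  linear:
    - [0.001,-0.009,0]
    - [0.0015,-0.018,0]
    - [0.002,-0.027,-0.001]
    - [0.003,-0.036,-0.001]
    - [0.004,-0.044,-0.0015]
    - [0.004,-0.044,-0.0015]
  delta_rot:
    - [0.002,0,0.005]
    - [0.0035,0,0.0105]
    - [0.005,0,0.016]
    - [0.007,0,0.021]
    - [0.008,0,0.0265]
    - [0.008,0,0.0265]
  fingers: [1,1,1,1,1,1]

```text
time: 22.45
eef_pos: [0.6421, -0.1236, 0.1613]
ee_rot: [[-0.074, 0.997, 0.022], [0.954, 0.077, -0.291], [-0.292, -0.0, -0.957]]
force: [0.9, 0.9, -3.3]
opening: 0.0102
grasp_force: 30.0
```

```bash
python3 -c "
from h import *
avg(4)
s,p,R=st();swing(p,R,[1,3,6,10,14,18,22,27,32,36,38,38])"
```

```text
22.6 [ 0.6421 -0.1236  0.1613] tilt -0.296 F [ 0.55  0.72 -3.69] M [ 0.419  0.007 -0.051] 30.00572293996811
[[0.001, -0.018, -0.0], [0.005, -0.053, -0.002], [0.013, -0.106, -0.004], [0.027, -0.175, -0.008], [0.046, -0.243, -0.014], [0.07, -0.31, -0.021], [0.098, -0.374, -0.03], [0.139, -0.452, -0.042], [0.186, -0.526, -0.056], [0.228, -0.582, -0.069], [0.251, -0.608, -0.076], [0.251, -0.608, -0.076]]
[[0.003, 0.0, 0.011], [0.01, 0.0, 0.032], [0.019, 0.0, 0.064], [0.032, 0.0, 0.106], [0.045, 0.0, 0.149], [0.058, 0.0, 0.191], [0.071, 0.0, 0.234], [0.088, 0.0, 0.287], [0.104, 0.0, 0.34], [0.117, 0.0, 0.383], [0.123, 0.0, 0.404], [0.123, 0.0, 0.404]]
```

>>> carry_out:
  linear:
    - [0.001,-0.018,0]
    - [0.005,-0.053,-0.002]
    - [0.013,-0.106,-0.004]
    - [0.027,-0.175,-0.008]
    - [0.046,-0.243,-0.014]
    - [0.07,-0.31,-0.021]
    - [0.098,-0.374,-0.03]
    - [0.139,-0.452,-0.042]
    - [0.186,-0.526,-0.056]
    - [0.228,-0.582,-0.069]
    - [0.251,-0.608,-0.076]
    - [0.251,-0.608,-0.076]
  delta_rot:
    - [0.003,0,0.011]
    - [0.01,0,0.032]
    - [0.019,0,0.064]
    - [0.032,0,0.106]
    - [0.045,0,0.149]
    - [0.058,0,0.191]
    - [0.071,0,0.234]
    - [0.088,0,0.287]
    - [0.104,0,0.34]
    - [0.117,0,0.383]
    - [0.123,0,0.404]
    - [0.123,0,0.404]
  fingers: [1,1,1,1,1,1,1,1,1,1,1,1]

```text
time: 24.15
eef_pos: [0.5169, -0.0803, 0.1617]
ee_rot: [[0.53, 0.833, -0.16], [0.796, -0.554, -0.243], [-0.291, 0.001, -0.957]]
force: [4.2, 3.9, -2.6]
opening: 0.0097
grasp_force: 30.0
```

```bash
python3 -c "
from h import *
avg(3)
s,p,R=st();print(s['q']);swing(p,R,[1,3,6,10,14,18,23,28,33,37,39,39])"
```

```text
24.25 [ 0.5171 -0.0805  0.1617] tilt -0.2954 F [ 3.39  4.02 -2.77] M [ 0.839 -0.502 -0.028] 30.002331733703613
[-0.0966619   0.38133122  1.57177862 -0.26778532  1.33773763  0.57167795]
[[0.001, -0.018, -0.0], [0.005, -0.053, -0.002], [0.013, -0.105, -0.004], [0.027, -0.175, -0.008], [0.046, -0.243, -0.014], [0.069, -0.309, -0.022], [0.105, -0.39, -0.032], [0.147, -0.466, -0.045], [0.195, -0.539, -0.06], [0.238, -0.594, -0.073], [0.261, -0.62, -0.08], [0.261, -0.62, -0.08]]
[[0.003, -0.0, 0.011], [0.01, -0.0, 0.032], [0.019, -0.0, 0.064], [0.032, -0.0, 0.106], [0.045, -0.0, 0.149], [0.058, -0.0, 0.191], [0.074, -0.0, 0.244], [0.091, -0.0, 0.298], [0.107, -0.0, 0.351], [0.12, -0.001, 0.393], [0.126, -0.001, 0.415], [0.126, -0.001, 0.415]]
```

>>> carry_out:
  linear:
    - [0.003,-0.018,0]
    - [0.009,-0.053,-0.001]
    - [0.017,-0.105,-0.003]
    - [0.032,-0.175,-0.007]
    - [0.052,-0.243,-0.013]
    - [0.075,-0.309,-0.021]
    - [0.111,-0.39,-0.031]
    - [0.153,-0.466,-0.044]
    - [0.202,-0.539,-0.059]
    - [0.245,-0.594,-0.072]
    - [0.268,-0.62,-0.079]
    - [0.268,-0.62,-0.079]
  delta_rot:
    - [0.003,0,0.011]
    - [0.01,0,0.032]
    - [0.019,0,0.064]
    - [0.032,0,0.106]
    - [0.045,0,0.149]
    - [0.058,0,0.191]
    - [0.074,0,0.244]
    - [0.091,0,0.298]
    - [0.107,0,0.351]
    - [0.12,-0.001,0.393]
    - [0.126,-0.001,0.415]
    - [0.126,-0.001,0.415]
  fingers: [1,1,1,1,1,1,1,1,1,1,1,1]

```text
time: 25.8
eef_pos: [0.4441, 0.0344, 0.161]
ee_rot: [[0.913, 0.298, -0.28], [0.285, -0.954, -0.089], [-0.294, 0.002, -0.956]]
force: [-4.0, -1.5, 3.1]
opening: 0.0098
grasp_force: 30.0
```

```bash
python3 -c "
from h import *
avg(3)
for a in (-.03,-.06,-.1,-.14,-.18,-.22,-.25,-.275,-.285):print(a,np.round(arc(a),3))"
```

```text
25.9 [0.4441 0.0341 0.1609] tilt -0.2983 F [-5.12 -1.89  2.53] M [-0.154  0.931 -0.134] 30.00447928905487
-0.03 [0.001 0.026 0.019]
-0.06 [0.003 0.052 0.038]
-0.1 [0.007 0.087 0.064]
-0.14 [0.012 0.121 0.089]
-0.18 [0.018 0.155 0.115]
-0.22 [0.026 0.189 0.14 ]
-0.25 [0.033 0.215 0.159]
-0.275 [0.039 0.235 0.175]
-0.285 [0.042 0.244 0.181]
```

>>> carry_out:
  linear:
    - [-0.004,0,0]
    - [-0.003,0,0.026]
    - [-0.001,0,0.052]
    - [0.003,0,0.087]
    - [0.008,0,0.121]
    - [0.014,0,0.155]
    - [0.022,0,0.189]
    - [0.029,0,0.215]
    - [0.035,0,0.235]
    - [0.038,0,0.244]
    - [0.038,0,0.244]
    - [0.038,0,0.244]
  delta_rot:
    - [0,0,0]
    - [0,0.019,0]
    - [0,0.038,0]
    - [0,0.064,0]
    - [0,0.089,0]
    - [0,0.115,0]
    - [0,0.14,0]
    - [0,0.159,0]
    - [0,0.175,0]
    - [0,0.181,0]
    - [0,0.181,0]
    - [0,0.181,0]
  fingers: [1,1,1,1,1,1,1,1,1,1,1,1]

```text
time: 27.45
eef_pos: [0.4381, 0.0322, 0.1119]
ee_rot: [[0.954, 0.299, -0.012], [0.299, -0.954, -0.006], [-0.013, 0.002, -1.0]]
force: [1.6, -0.7, 0.4]
opening: 0.0097
grasp_force: 30.0
```

```bash
python3 -c "
from h import *
avg(4)"
```

```text
27.6 [0.4382 0.0322 0.1119] tilt -0.0124 F [ 1.7  -0.67  0.05] M [ 0.028 -0.193 -0.104] 30.00623345375061
```

Bar is down with small forces. Open slowly, then back straight up.

>>> carry_out:
  linear:
    - [0,0,0]
    - [0,0,0]
    - [0,0,0]
    - [0,0,0]
    - [0,0,0]
    - [0,0,0]
    - [0,0,0]
    - [0,0,0]
  delta_rot:
    - [0,0,0]
    - [0,0,0]
    - [0,0,0]
    - [0,0,0]
    - [0,0,0]
    - [0,0,0]
    - [0,0,0]
    - [0,0,0]
  fingers: [0.88,0.85,0.8,0.75,0.7,0.65,0.6,0.6]

```text
time: 28.65
eef_pos: [0.438, 0.0322, 0.1118]
ee_rot: [[0.954, 0.299, -0.011], [0.299, -0.954, -0.005], [-0.013, 0.002, -1.0]]
force: [0.9, 0.1, 0.2]
opening: 0.0375
grasp_force: 0.0
```

>>> carry_out:
  linear:
    - [0,0,-0.1]
    - [0,0,-0.25]
    - [0,0,-0.45]
    - [0,0,-0.65]
    - [0,0,-0.8]
    - [0,0,-0.8]
  delta_rot:
    - [0,0,0]
    - [0,0,0]
    - [0,0,0]
    - [0,0,0]
    - [0,0,0]
    - [0,0,0]
  fingers: [0.6,0.6,0.6,0.6,0.6,0.6]

```text
time: 29.4
eef_pos: [0.4404, 0.0331, 0.2735]
ee_rot: [[0.954, 0.299, -0.008], [0.299, -0.954, -0.005], [-0.009, 0.003, -1.0]]
force: [-0.3, -0.4, -0.6]
opening: 0.0376
grasp_force: 0.0
```

Run:
```python
from h import *
avg(2)
a=r.grab_frame("wrist")[:,:,::-1];b=r.grab_frame("scene")[110:235,205:365,::-1]
cv2.imwrite("pics/e.png",np.hstack([cv2.resize(a,(400,300)),cv2.resize(b,(384,300))]))
```

```text
29.45 [0.4399 0.0331 0.2719] tilt -0.0115 F [ 0.03 -0.41 -0.51] M [-0.028  0.16  -0.038] 0.0
```

View pics/e.png

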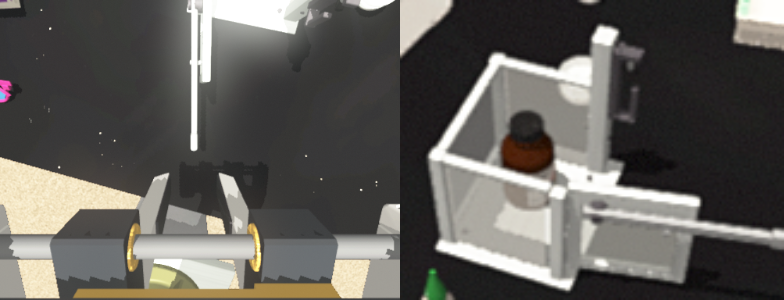

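The picture shows the gate open at about 80 degrees and the bar level, with its grip end near (195,140) in the wrist half. The bottle is standing and the gripper is clear.

```bash
python3 -c "
from bench import r
print(r.hand_in())"
```

```text
the job is handed in; nothing more can be done
None
```

I lifted the latch until it met the spring pad, swung the gate to about 80°, let the bar down, backed the gripper clear and handed the job in at about 29.5 s; `hand_in()` returned no verdict.

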